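# Dock the cap rack and press its cap strips down

## Task

Slide the storage rack along the desk, without lifting it, into the docking frame until it is fully home against the stop. Then take the sprung hand press and sweep its foot along the cap strips in one unbroken stroke from the tab end to the far end, keeping the spring steadily part-compressed all the way (never slack in mid-stroke, never bottomed), so that all seven strips are fully down. Finally stand the press upright back on the rubber mat and leave the cup and jar at the back alone.

Things in the scene. Friction and masses are not known exactly. Their poses are not given: they have to be found in the camera images.
- dock: fixed U-shaped aluminium docking frame on the desk, rails 14 mm high and 70 mm apart inside, open at its -x end, where they flare to about 98 mm (from x = -33 to -61 mm); at +x a cross-bar stop, inner face at x = 62.5 mm. The rack goes in along +x (roughly to the robot's right). Origin: on the desk, where the rack's origin comes when it is fully home; z up
- rack: loose grey storage rack, 0.45 kg: body 124 (x) by 64 mm (y), deck 26 mm high, with a grip tab 12 mm thick (y), 24 mm high, sticking out 34 mm from its -x end. Seven white cap strips lie across the deck (along y), 1 next to the tab, 7 at the far end. Origin: centre of the underside of the 124 x 64 body; +x points away from the tab
- rack_tab (a point): the point to grip on the rack's tab, 81 mm on the -x side of the rack's origin and 14 mm above its underside; grip from above across the tab's 12 mm (rack y)
- press: loose black-handled hand press, 0.32 kg, standing on the rubber mat. White sprung foot, 48 (x) by 54 mm (y), 16 mm high, flat for the middle 24 mm of x, bevelled up 23 degrees at both x ends; aluminium plate above; handle 24 mm thick (x), 40 wide (y), from 40 to 102 mm above the origin. Origin: centre of the foot's underside when the spring is unloaded (fixed to the handle); z up
- press_grip (a point): the point to grip on the press handle, 76 mm above the press origin; grip from above across the 24 mm (press x)
- press_foot (a joint): compression of the press's spring, m: 0 unloaded, 0.014 bottomed solid. The foot moves up into the press by this much. Spring: about 4 N at first, plus 0.8 N per mm; 5 to 9 mm is a good working compression
- mat: fixed square dark rubber mat, 120 x 120 x 4 mm, lying on the desk; the press stands on it at the start. Origin: centre of its underside
- specimen_cup: bystander: specimen cup with a red lid, 66 mm across, 77 mm high, at the back of the desk; origin at the centre of its underside
- capillary_jar: bystander: slim upright jar with a red cap, 26 mm across, 97 mm high, at the back of the desk; origin at the centre of its underside
- cap_1 (a joint): how far cap strip 1 is pressed in, m: 0 standing proud, 0.004 fully down; stays where it is left, takes about 2 N to move. The strip is 11 mm (rack x) by 52 mm (rack y), centred at rack x = -45 mm, y = 0; its top is 36 mm above the rack's underside when proud, 32 mm when down
- cap_2 (a joint): how far cap strip 2 is pressed in, m: 0 standing proud, 0.004 fully down; stays where it is left, takes about 2 N to move. The strip is 11 mm (rack x) by 52 mm (rack y), centred at rack x = -30 mm, y = 0; its top is 36 mm above the rack's underside when proud, 32 mm when down
- cap_3 (a joint): how far cap strip 3 is pressed in, m: 0 standing proud, 0.004 fully down; stays where it is left, takes about 2 N to move. The strip is 11 mm (rack x) by 52 mm (rack y), centred at rack x = -15 mm, y = 0; its top is 36 mm above the rack's underside when proud, 32 mm when down
- cap_4 (a joint): how far cap strip 4 is pressed in, m: 0 standing proud, 0.004 fully down; stays where it is left, takes about 2 N to move. The strip is 11 mm (rack x) by 52 mm (rack y), centred at rack x = 0 mm, y = 0; its top is 36 mm above the rack's underside when proud, 32 mm when down
- cap_5 (a joint): how far cap strip 5 is pressed in, m: 0 standing proud, 0.004 fully down; stays where it is left, takes about 2 N to move. The strip is 11 mm (rack x) by 52 mm (rack y), centred at rack x = 15 mm, y = 0; its top is 36 mm above the rack's underside when proud, 32 mm when down
- cap_6 (a joint): how far cap strip 6 is pressed in, m: 0 standing proud, 0.004 fully down; stays where it is left, takes about 2 N to move. The strip is 11 mm (rack x) by 52 mm (rack y), centred at rack x = 30 mm, y = 0; its top is 36 mm above the rack's underside when proud, 32 mm when down
- cap_7 (a joint): how far cap strip 7 is pressed in, m: 0 standing proud, 0.004 fully down; stays where it is left, takes about 2 N to move. The strip is 11 mm (rack x) by 52 mm (rack y), centred at rack x = 45 mm, y = 0; its top is 36 mm above the rack's underside when proud, 32 mm when down

How it is judged:
On the way, in this order (a step that is already met when the one before it is completed fails the run):
1. the rack is home in the docking frame, its cap strips still proud (x of rack in the frame of dock between -0.004 and 0.004 m and y of rack in the frame of dock between -0.005 and 0.005 m and angle between the x axis of rack and the x axis of dock, either way round below 0.08 rad and height (world z) of rack below 0.004 m and value of joint each of cap_1, cap_2, cap_3, cap_4, cap_5, cap_6, cap_7 below 0.0015 m), for 0.2 s.
2. the press is pressing on the rack and has seated strip 1, strip 5 onwards still proud (contact force between press and rack above 2 N and value of joint cap_1 above 0.0032 m and value of joint each of cap_5, cap_6, cap_7 below 0.002 m), for 0.05 s.
3. still pressing, strips 1 to 4 are down, strip 7 still proud (contact force between press and rack above 2 N and value of joint each of cap_1, cap_2, cap_3, cap_4 above 0.0032 m and value of joint cap_7 below 0.002 m), for 0.05 s.
4. still pressing, all seven strips are down (contact force between press and rack above 2 N and value of joint each of cap_1, cap_2, cap_3, cap_4, cap_5, cap_6, cap_7 above 0.0032 m), for 0.05 s.
At the end, for the whole second after the job is handed in: Rack home in the docking frame (within 4 mm along, 5 mm across, 0.08 rad, flat on the desk), all seven strips pressed in over 3.2 of 4 mm, press standing upright (tilt under 0.1 rad) and still on the rubber mat, within 45 mm of its centre along each mat side (x of rack in the frame of dock between -0.004 and 0.004 m and y of rack in the frame of dock between -0.005 and 0.005 m and angle between the x axis of rack and the x axis of dock, either way round below 0.08 rad and height (world z) of rack below 0.004 m and value of joint each of cap_1, cap_2, cap_3, cap_4, cap_5, cap_6, cap_7 above 0.0032 m and x of press in the frame of mat between -0.045 and 0.045 m and y of press in the frame of mat between -0.045 and 0.045 m and height (world z) of press between 0 and 0.008 m and angle between press's own z axis and vertical below 0.1 rad and linear speed of each of press, rack below 0.02 m/s); the robot touches nothing.
It fails at once if the rack is lifted more than 12 mm off the desk or tipped (height (world z) of rack above 0.012 m or angle between rack's own z axis and vertical above 0.2 rad).
It fails at once if the press spring goes slack (under 0.3 mm) in mid-stroke (strip 3 down, strip 7 still proud) (value of joint cap_3 above 0.0032 m and value of joint cap_7 below 0.002 m and value of joint press_foot below 0.0003 m).
It fails at once if the press spring is bottomed (over 13.4 mm) (value of joint press_foot above 0.0134 m).
It fails at once if the specimen cup or the jar is moved more than 30 mm (distance of any of specimen_cup, capillary_jar from where it was at the start of the episode above 0.03 m).
It also fails if it takes over 59 s, if anything falls off the work surface, if the arm or the gripper's body presses on something with over 40 N, if the wrist force passes 120 N, or if a joint passes its speed limit or range.

## Robot

A 6-joint arm with a two-finger parallel gripper is mounted at the origin on a cart in front of the work surface, level with it; the furniture and walls round the work are solid. World frame = base frame: x ahead of the robot, y to its left, z up, the work surface at z = 0. Lengths are in m, angles in rad, forces in N, time in s.
With the tool pointing down it reaches from about 0.375 to 0.975 m from the base axis. Payload 3.8 kg.
Tool frame: the origin (TCP) lies midway between the tips of the shut fingers; the grasp point (between the pads) lies 19 mm behind it; z points along the fingers, y is the line along which they close (so a half turn about z gives the same grasp; the last joint's range is limited). The gripper opens to 88 mm and grips with 3 to 60 N. Pads are 18 mm wide; open, the fingers measure 123 mm over their backs; the gripper's body (75 mm by 187 mm) begins 45 mm behind the grasp point.
Start: joints at [-1.349, 0.264, 1.604, -0, 1.274, -0.037], TCP at [0.173, -0.653, 0.239] pointing down, gripper open.
Joint ranges: [-2.63, 2.63], [-0.94, 2.18], [0.31, 2.57], [-1.31, 4.45], [0, 2.66], [-2.55, 2.55]. Speed limits (rad/s): [2.57, 2.57, 3.14, 3.14, 3.14, 3.14].

## Interface

Orientations are given as a rotation vector (axis times angle).
In Python, from cell import manip, vision gives the robot as it stands (manip), with the cameras (vision). Calls block until the motion is done:
- manip.move_pose(position, orientation): joint-space move of the TCP to a pose.
- manip.move_linear(position, rate=0.15, rot=None): straight line of the TCP; rot=None keeps the orientation; rate is the mean speed in m/s.
- manip.set_joints(angles): joint-space move.
- manip.set_gripper(opening, force=None): finger opening in m; force is the grip in N (None keeps the last); returns when the fingers have stopped.
- manip.dwell(seconds).
- manip.inverse_kinematics(position, orientation): joint angles nearest the present ones, or None.
- manip.state(): the state.
- vision.capture(name): name is "scene" or "top" or "wrist"; returns a dict with "image" (384x512x3 uint8, blue, green, red), "z_map" (384x512 float32, m along the optical axis (not along the pixel's ray), 0 where there is no reading), "intrinsics" (3x3 intrinsics, pixels), "position" and "orientation" of the camera in the world; the wrist camera has in their place "T_tool_cam" (4x4, takes a point from camera to tool coordinates, whose origin is the TCP and whose axes are the flange's). Camera axes: x right, y down, z forward; pixel columns grow to the right and rows downward; lengths in m; the calibration is good to about 2 mm. A picture is of the moment at which its call begins: read the wrist's pose just before it.
A pose or a line that the arm cannot do raises manip.IKError and nothing moves.
- manip.close_job(): hands the job in; it is judged then, once.
The state is a dict: "clock": time; "joint_pos": joint angles; "joint_velocities": joint speeds; "tau": joint torques, N m; "tool_pos": TCP position; "tcp_rot": TCP orientation; "contact_force": force on the tool from outside, world axes, zero at the start; "moment": the same for the moment, N m; "gripper_width": finger opening in m; "grasp_force": force on a finger pad.
Only numpy, scipy, OpenCV 4.12 (cv2) and the standard library are available. Lean on these libraries where they do the work, as an engineer would, in place of code of your own. Each camera call takes 0.05 s, during which the arm holds its last target. There are 200 camera calls.

## Working session

There is one attempt and no reset: what is moved stays moved. The work goes in short steps, each a Python script; the robot and the scene stay as the last script left them, time stands still between calls to the robot, and variables do not carry over. Pictures are saved under pics/ and viewed, at most 10 in all, crops included, and the job is handed in when it is done.

```bash
mkdir -p pics; ls
python3 - <<'E'
from cell import manip, vision
import cv2,numpy as np
for n in("top","scene"):
    c=vision.capture(n); cv2.imwrite(f"pics/{n}0.png",c["image"]); np.savez(f"{n}0.npz",**c)
    print(n,c["intrinsics"],c["position"],c["orientation"],(c["z_map"]>0).mean())
print(manip.state())
E
```

```text
cell.py
pics
top [[380.18960232   0.         255.35428982]
 [  0.         380.18960232 186.30687565]
 [  0.           0.           1.        ]] [0.42464415 0.19661282 0.9224395 ] [-2.12742298  2.15467576 -0.24537501] 0.995941162109375
scene [[358.54583007   0.         253.99716939]
 [  0.         358.54583007 188.4559916 ]
 [  0.           0.           1.        ]] [0.29482548 0.73659542 0.70092578] [-0.6501939   2.66161576 -1.10172816] 0.9963429768880209
{'clock': 0.1, 'joint_pos': array([-1.34887497e+00,  2.64686383e-01,  1.60522336e+00,  1.94921102e-05,
        1.27370661e+00, -3.68975643e-02]), 'joint_velocities': array([-0.00021928, -0.00100287, -0.00427529,  0.00171717,  0.00036226,
        0.00058511]), 'tau': array([ 1.68783904e-04, -5.03619361e+01, -3.58072042e+01,  7.31453137e-02,
        2.32992705e-02, -6.13899920e-05]), 'tool_pos': array([ 0.17262405, -0.65189257,  0.23751434]), 'tcp_rot': array([-3.11332477e+00, -4.05148840e-01,  2.64346960e-04]), 'contact_force': array([ 0.49355014, -0.61892123,  0.41696019]), 'moment': array([ 0.01670919,  0.00876696, -0.01395743]), 'grasp_force': 0.0, 'gripper_width': 0.0881191875301324}
```

View pics/top0.png

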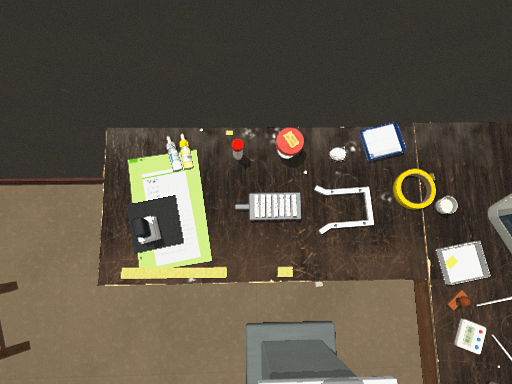

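View pics/scene0.png

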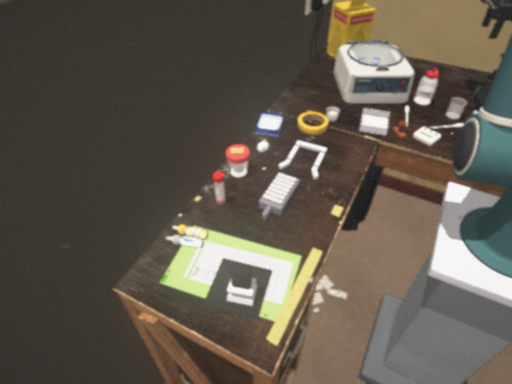

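The top view shows the mat and press at (155,223), the rack at (270,206) with its tab at (242,207), and the dock at (345,208). The cup is at (290,142) and the jar at (238,148). Next I'll measure these.

```bash
cat > h.py <<'E'
import numpy as np,cv2
from scipy.spatial.transform import Rotation as R
def campose(c,st=None):
    if "T_tool_cam" in c:
        T=np.eye(4);T[:3,:3]=R.from_rotvec(st["tcp_rot"]).as_matrix();T[:3,3]=st["tool_pos"];return T@c["T_tool_cam"]
    T=np.eye(4);T[:3,:3]=R.from_rotvec(np.ravel(c["orientation"])).as_matrix();T[:3,3]=c["position"];return T
def rays(c,T):
    v,u=np.mgrid[:384,:512]
    return np.stack([u,v,np.ones_like(u)],-1)@np.linalg.inv(c["intrinsics"]).T@T[:3,:3].T
def cloud(c,T): return rays(c,T)*c["z_map"][...,None]+T[:3,3]
def onplane(c,T,z):
    r=rays(c,T); return r*((z-T[2,3])/r[...,2])[...,None]+T[:3,3]
def rect(P,m):
    "min-area rect (centre,size,angle of long side) of world xy under mask, mm/rad"
    (cx,cy),(w,h),a=cv2.minAreaRect((P[m][:,:2]*1000).astype(np.float32))
    a=np.radians(a)
    if w<h:w,h,a=h,w,a+np.pi/2
    return np.round([cx,cy,w,h,a],3)
def biggest(m):
    n,l,s,_=cv2.connectedComponentsWithStats(m.astype(np.uint8))
    return l==1+np.argmax(s[1:,4])
def box(u0,u1,v0,v1):
    m=np.zeros((384,512),bool);m[v0:v1,u0:u1]=1;return m
E
python3 - <<'E'
from h import *
c=dict(np.load("top0.npz"));T=campose(c);P=cloud(c,T);z=P[...,2]
print("desk z",np.median(z[box(220,300,230,260)]), "cam",T.round(3).tolist())
h=c["image"].astype(int); br=h.min(-1)
m=biggest(box(225,310,185,228)&(z>.012)&(z<.06)); print("rack",rect(P,m),"deck z",np.median(z[m]))
mb=biggest(m&(z>.02));mt=m&(br>150);print("strips",rect(onplane(c,T,.036),mt))
# tab-side: pixels
d=biggest(box(308,382,180,240)&(br>130)); Pd=onplane(c,T,.014)
print("dock",rect(Pd,d),np.median(z[d]))
ys=Pd[d]
# rails: points by image sides
for n,b in(("railtop",box(328,364,180,200)),("railbot",box(335,364,215,240)),("stop",box(362,382,195,220))):
    q=Pd[d&b][:,:2];l=cv2.fitLine(q.astype(np.float32),cv2.DIST_L2,0,.01,.01).ravel();print(n,l.round(4),q.min(0),q.max(0))
p=box(125,170,210,250)
for zz in(.02,.035,.06,.09):
    q=p&(z>zz); print("press>",zz,q.sum(),rect(P,q) if q.sum()>4 else"",z[q].max() if q.any() else "")
k=biggest(box(120,190,190,258)&(h.max(-1)<45)&(z<.02));print("mat",rect(onplane(c,T,.004),k))
for n,b in(("cup",box(270,310,120,162)),("jar",box(228,248,132,165))):
    q=biggest(b&(z>.05));print(n,rect(P,q),z[q].max())
E
```

```text
desk z -0.0008897817790514684 cam [[-0.016, -0.982, 0.186, 0.425], [-0.999, 0.009, -0.042, 0.197], [0.039, -0.187, -0.982, 0.922], [0.0, 0.0, 0.0, 1.0]]
rack [547.045 129.274 157.06   64.894   1.57 ] deck z 0.026845161954884733
strips [546.633 129.562 151.127  59.573   1.561]
dock [544.689 -56.795 135.821 117.33    1.643] 0.012846986905071356
railtop [ 0.0662 -0.9978  0.5846 -0.0629] [ 0.57616377 -0.10717255] [ 0.59305505 -0.01938162]
railbot [ 0.0654 -0.9979  0.5032 -0.0663] [ 0.49547132 -0.10148083] [ 0.51168456 -0.03213935]
stop [ 0.9982  0.06    0.5432 -0.1175] [ 0.51377228 -0.1261885 ] [ 0.57290513 -0.10950797]
press> 0.02 493 [476.301 309.672 240.857  61.577   1.393] 0.9224394952046863
press> 0.035 482 [476.301 309.672 240.857  61.577   1.393] 0.9224394952046863
press> 0.06 302 [453.827 317.006 244.273  41.419   1.165] 0.9224394952046863
press> 0.09 233 [454.032 316.885 244.3    40.424   1.167] 0.9224394952046863
mat [470.985 395.183  56.98   36.877   2.399]
cup [570.972 123.063 325.359  63.439   2.791] 0.9224394952046863
jar [678.773 201.192  26.214  22.994   3.101] 0.09852808925815715
```

```bash
cat >> h.py <<'E'
def down(yaw):
    "tool pointing down, tool x at world yaw"
    c,s=np.cos(yaw),np.sin(yaw)
    return R.from_matrix(np.array([[c,s,0],[s,-c,0],[0,0,-1.]])).as_rotvec()
E
python3 - <<'E'
from h import *
from cell import manip, vision
for y in(-1.57,1.57,0): 
    for p in([.54,.2,.1],[.54,-.1,.1],[.46,.38,.15]): print(y,p,np.round(manip.inverse_kinematics(p,down(y)),2))
c=vision.capture("wrist");print(c["T_tool_cam"].round(3),c["intrinsics"].round(1))
E
```

```text
Traceback (most recent call last):
TypeError: unsupported operand type(s) for *: 'NoneType' and 'float'
```

Run:
```python
from h import *
from cell import manip, vision
for y in(-1.57,1.57,0,3.14,1.2,-1.2): 
    for p in([.54,.2,.1],[.54,-.1,.1],[.46,.38,.15],[.5,.03,.35]):
        q=manip.inverse_kinematics(p,down(y)); print(y,p,None if q is None else np.round(q,2))
c=vision.capture("wrist");print(c["T_tool_cam"].round(3),c["intrinsics"].round(1))
```

```text
-1.57 [0.54, 0.2, 0.1] None
-1.57 [0.54, -0.1, 0.1] None
-1.57 [0.46, 0.38, 0.15] [ 0.65  0.19  1.87  0.    1.09 -2.49]
-1.57 [0.5, 0.03, 0.35] None
1.57 [0.54, 0.2, 0.1] [0.31 0.2  1.95 0.   0.99 0.31]
1.57 [0.54, -0.1, 0.1] [-0.23  0.16  2.01  0.    0.98 -0.23]
1.57 [0.46, 0.38, 0.15] [0.65 0.19 1.87 0.   1.09 0.65]
1.57 [0.5, 0.03, 0.35] [ 0.01 -0.12  1.81  0.    1.45  0.01]
0 [0.54, 0.2, 0.1] [ 0.31  0.2   1.95 -0.    0.99  1.88]
0 [0.54, -0.1, 0.1] [-0.23  0.16  2.01 -0.    0.98  1.34]
0 [0.46, 0.38, 0.15] [ 0.65  0.19  1.87 -0.    1.09  2.22]
0 [0.5, 0.03, 0.35] [ 0.01 -0.12  1.81 -0.    1.45  1.58]
3.14 [0.54, 0.2, 0.1] [ 0.31  0.2   1.95 -0.    0.99 -1.26]
3.14 [0.54, -0.1, 0.1] [-0.23  0.16  2.01  0.    0.98 -1.8 ]
3.14 [0.46, 0.38, 0.15] [ 0.65  0.19  1.87 -0.    1.09 -0.92]
3.14 [0.5, 0.03, 0.35] [ 0.01 -0.12  1.81 -0.    1.45 -1.56]
1.2 [0.54, 0.2, 0.1] [ 0.31  0.2   1.95 -0.    0.99  0.68]
1.2 [0.54, -0.1, 0.1] [-0.23  0.16  2.01 -0.    0.98  0.14]
1.2 [0.46, 0.38, 0.15] [ 0.65  0.19  1.87 -0.    1.09  1.02]
1.2 [0.5, 0.03, 0.35] [ 0.01 -0.12  1.81 -0.    1.45  0.38]
-1.2 [0.54, 0.2, 0.1] None
-1.2 [0.54, -0.1, 0.1] [-0.23  0.16  2.01 -0.    0.98  2.54]
-1.2 [0.46, 0.38, 0.15] None
-1.2 [0.5, 0.03, 0.35] None
[[ 0.    -0.962 -0.272  0.071]
 [ 1.     0.    -0.001 -0.001]
 [ 0.001 -0.272  0.962 -0.146]
 [ 0.     0.     0.     1.   ]] [[311.9   0.  255.7]
 [  0.  311.9 192.9]
 [  0.    0.    1. ]]
```

```bash
cat >> h.py <<'E'
def shot(manip,name):
    st=manip.state();c=vision.capture("wrist");T=campose(c,st)
    cv2.imwrite(f"pics/{name}.png",c["image"]);np.savez(name+".npz",T=T,**c);return c,T
E
python3 - <<'E'
from h import *
from cell import manip, vision
manip.move_pose([.54,.03,.24],down(1.636));manip.dwell(.2);shot(manip,"w1");print(manip.state()["clock"])
manip.move_pose([.46,.37,.24],down(1.636));manip.dwell(.2);shot(manip,"w2");print(manip.state()["clock"])
a=[cv2.imread(f"pics/w{i}.png") for i in(1,2)]
cv2.imwrite("pics/w12.png",cv2.resize(np.vstack(a),(450,600)) if 0 else cv2.resize(np.hstack(a),(800,300)))
E
```

```text
3.1333
4.7
```

View pics/w12.png

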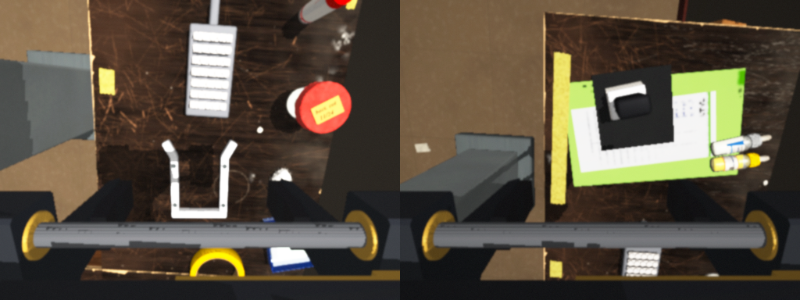

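The left view shows the rack at about (270,90) with the tab running off the top edge, and the whole dock at about (255,230). The right view shows the press at about (290,130) on the dark mat, (240–345, 85–190).

Run:
```python
from h import *
L=lambda q:cv2.fitLine(q[:,:2].astype(np.float32),cv2.DIST_HUBER,0,.001,.001).ravel()
c=dict(np.load("w1.npz"));T=c["T"];P=cloud(c,T);z=P[...,2];br=c["image"].astype(int).min(-1);ok=c["z_map"]>0
print("desk",np.median(z[box(150,210,150,250)]))
m=biggest(box(230,310,5,160)&(z>.012)&(z<.06)&ok)
for n,mm in(("rack body",biggest(cv2.morphologyEx((m&(z>.018)).astype(np.uint8),cv2.MORPH_OPEN,np.ones((25,25))))),):
    print(n,rect(P,mm),rect(onplane(c,T,.026),mm))
s=m&(br>170);Q=onplane(c,T,.036);print("strips",rect(Q,s))
d=biggest(box(200,310,170,285)&(br>120)&(z<.03));D=onplane(c,T,.014);print("dock z",np.median(z[d]),rect(D,d))
for n,b in(("front",box(200,240,205,265)),("back",box(275,310,205,265)),("stop",box(235,275,262,285))):
    q=D[d&b];l=L(q);nn=np.array([-l[1],l[0]]);o=(q[:,:2]-l[2:])@nn;print(n,l.round(4),np.percentile(o,[1,99]).round(4))
# tab
t=m&~cv2.dilate(mm.astype(np.uint8),np.ones((9,9))).astype(bool);print("tab",t.sum(),rect(P,t),rect(onplane(c,T,.026),t),np.median(z[t]))
c=dict(np.load("w2.npz"));T=c["T"];P=cloud(c,T);z=P[...,2];br=c["image"].astype(int).max(-1);ok=c["z_map"]>0
b=box(235,350,80,195)
for lo,hi in((.012,.03),(.03,.05),(.092,.12)):
    q=b&ok&(z>lo)&(z<hi);q=biggest(q);print("press",lo,hi,q.sum(),rect(P,q),np.median(z[q]))
q=biggest(b&ok&(z>.012));print("all",rect(P,q))
k=box(225,360,70,200)&(br<60)&(z<.012)|q; k=biggest(cv2.morphologyEx(k.astype(np.uint8),cv2.MORPH_OPEN,np.ones((9,9))));print("mat",rect(onplane(c,T,.004),k))
img=c["image"];cv2.imwrite("pics/p.png",cv2.resize(img[70:200,225:360],None,fx=4,fy=4))
```

```text
desk 0.0002339888379325472
rack body [5.44089e+02 1.22918e+02 5.17430e+01 4.04070e+01 6.40000e-02] [5.44155e+02 1.23443e+02 5.19130e+01 4.12960e+01 6.40000e-02]
strips [549.172 126.242 142.344  59.525   1.572]
dock z 0.013667261447781465 [545.197 -55.884 137.984 118.44    1.635]
front [ 0.0546 -0.9985  0.5048 -0.064 ] [-0.0074  0.0071]
back [ 0.0587 -0.9983  0.5857 -0.0577] [-0.007  0.007]
stop [ 0.9986  0.052   0.548  -0.1156] [-0.0094  0.01  ]
tab 4737 [548.887 126.45  148.607  64.435   1.569] [548.896 126.445 147.651  63.714   1.57 ] 0.026829416490350422
press 0.012 0.03 207 [483.568 424.67   69.191  34.994   0.94 ] 0.01724117686436727
press 0.03 0.05 613 [4.97190e+02 4.15314e+02 5.19720e+01 3.97320e+01 2.65000e-01] 0.04412761396258674
press 0.092 0.12 1191 [4.97314e+02 4.15050e+02 4.01070e+01 2.41430e+01 2.66000e-01] 0.10572891165824205
all [4.97042e+02 4.15604e+02 5.41990e+01 4.51870e+01 2.80000e-01]
mat [519.238 412.356 133.857 132.186   1.761]
```

View pics/p.png

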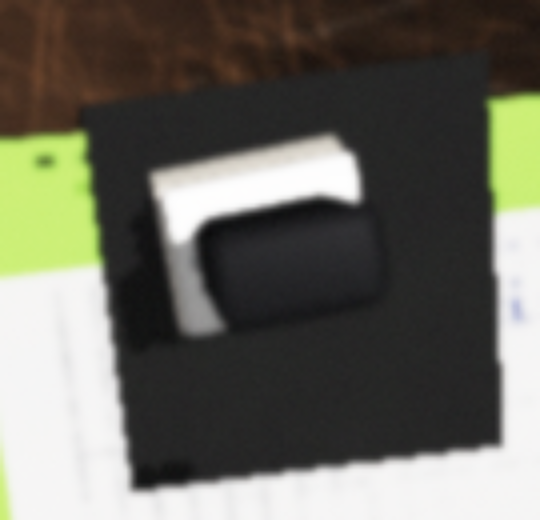

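The press handle is centred at (497,415), with its y axis at 0.266 rad on the mat. The dock direction is about (0.055,-0.998). I'll check clearance to the cup, then grip the tab.

Run:
```python
from h import *
from cell import manip, vision
c=dict(np.load("w1.npz"));T=c["T"];P=cloud(c,T);z=P[...,2];ok=c["z_map"]>0;i=c["image"].astype(int)
q=biggest(box(360,470,80,190)&ok&(z>.065)&(z<.09));r=rect(P,q);print("cup",r)
assert r[0]-r[2]/2>648
manip.set_gripper(.05,20)
manip.move_pose([.548,.1945,.10],down(1.571));manip.move_linear([.548,.1945,.006],rate=.1);manip.dwell(.1)
s=manip.state();print(s["tool_pos"],s["contact_force"],s["gripper_width"])
manip.set_gripper(0,35);s=manip.state();print(s["clock"],s["tool_pos"],s["contact_force"],s["gripper_width"],s["grasp_force"])
c=vision.capture("top");cv2.imwrite("pics/t1.png",cv2.resize(c["image"][120:290,200:400],None,fx=3,fy=3))
```

```text
cup [694.721  79.431  64.574  63.244   3.037]
[0.54886559 0.19474256 0.00696544] [ 0.81923955  0.16579259 -0.80819303] 0.05030050424266491
8.2083 [0.54817289 0.19450972 0.00604104] [ 0.30969194 -0.72907335 -0.37240807] 0.011663712308175651 34.996852185577154
```

View pics/t1.png

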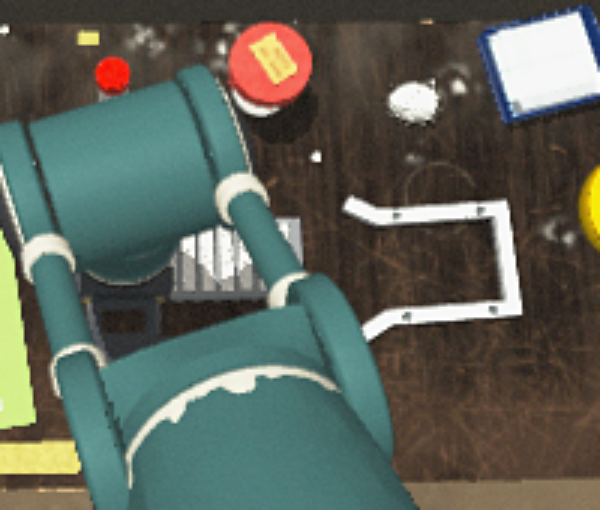

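The tab is gripped at a width of 11.7 mm, and the jar and cup are clear of the gripper body. Now I'll align the rack and slide it in.

```bash
cat >> h.py <<'E'
O=np.array([.5444,-.047]);A=1.626;DX=-np.array([np.cos(A),np.sin(A)])  # dock origin, tool yaw for tab, dock x dir
def tab(x): return [*(O+(x-.081)*DX),.006]
E
python3 - <<'E'
from h import *
from cell import manip, vision
def rep(t):
    f=np.mean([manip.state()["contact_force"] for _ in range(5)],0);s=manip.state()
    p=s["tool_pos"][:2]-O;print(t,round(s["clock"],2),"dockx %.4f lat %.4f z %.4f"%(p@DX+.081,p@[-DX[1],DX[0]],s["tool_pos"][2]),f.round(1),round(s["moment"][2],2));return f@[*DX,0]
manip.move_linear(tab(-.13),rate=.06,rot=down(A));rep("aligned")
for x in(-.09,-.06,-.04,-.02,-.01):
    manip.move_linear(tab(x),rate=.06);f=rep(x)
    if f<-18: break
x=-.01
while f>-14 and x<.012:
    x+=.0015;manip.move_linear(tab(x),rate=.03);f=rep(round(x,4))
E
```

```text
aligned 8.98 dockx -0.1292 lat -0.0005 z 0.0060 [ 0.  -2.2  1.9] -0.01
-0.09 9.8 dockx -0.0888 lat 0.0001 z 0.0060 [ 0.4 -3.9  1.7] 0.03
-0.06 10.45 dockx -0.0588 lat -0.0000 z 0.0060 [-0.1 -4.1  2.8] -0.02
-0.04 10.93 dockx -0.0390 lat 0.0000 z 0.0060 [ 0.6 -3.1  1.6] -0.0
-0.02 11.42 dockx -0.0191 lat 0.0000 z 0.0060 [-0.7 -2.2  2.2] -0.0
-0.01 11.73 dockx -0.0095 lat 0.0000 z 0.0060 [-0.3 -0.6  2.8] 0.04
-0.0085 11.98 dockx -0.0087 lat 0.0001 z 0.0060 [-0.4  1.5  1.7] -0.03
-0.007 12.23 dockx -0.0073 lat 0.0000 z 0.0060 [0.1 4.3 3. ] -0.01
-0.0055 12.48 dockx -0.0056 lat 0.0000 z 0.0060 [-0.7  3.8  1.8] -0.03
-0.004 12.73 dockx -0.0039 lat 0.0000 z 0.0060 [0.2 3.3 3. ] 0.06
-0.0025 12.98 dockx -0.0024 lat 0.0000 z 0.0060 [1.2 4.  2.6] -0.05
-0.001 13.23 dockx -0.0009 lat 0.0000 z 0.0060 [0.6 4.2 2.6] -0.0
0.0005 13.48 dockx 0.0006 lat 0.0000 z 0.0060 [-0.9  3.3  3.5] -0.01
0.002 13.73 dockx 0.0021 lat -0.0000 z 0.0060 [-0.6  3.3  3.4] 0.0
0.0035 13.98 dockx 0.0036 lat 0.0000 z 0.0060 [-0.1  3.7  3.9] -0.0
0.005 14.23 dockx 0.0036 lat -0.0000 z 0.0060 [-0.5 10.2  2.6] 0.03
0.0065 14.48 dockx 0.0037 lat -0.0001 z 0.0060 [-0.3 15.5  2.5] 0.04
```

Run:
```python
from h import *
from cell import manip, vision
manip.set_gripper(.04);p=tab(.0036);manip.move_linear([p[0],p[1],.12],rate=.15)
manip.move_pose([.53,.03,.2],down(A));manip.dwell(.15);c,T=shot(manip,"w3");print(manip.state()["clock"])
P=cloud(c,T);z=P[...,2];ok=c["z_map"]>0;br=c["image"].astype(int).min(-1)
b=ok&(z>.02)&(z<.05)
b[270:]=0
m=biggest(b);print("rack top incl tab",rect(P,m),z[m].max())
d=biggest((br>190)&m);print("strips",rect(onplane(c,T,.036),(br>190)&m))
cv2.imwrite("pics/w3.png",c["image"])
```

```text
16.5917
rack top incl tab [542.995 -16.603 125.561  64.108   1.618] 0.038241949912701356
strips [543.336 -12.43  120.328  59.441   1.62 ]
```

View pics/w3.png

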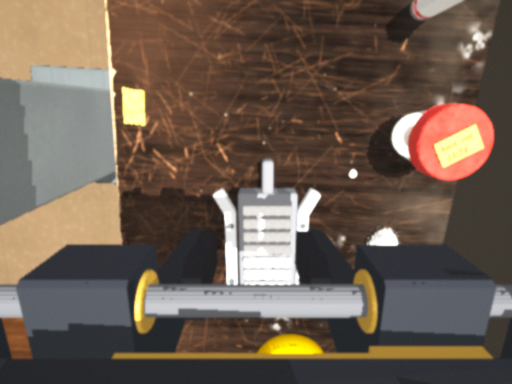

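The rack sits squarely between the rails with its strips proud: tab end at (267,162), deck at (240–297, 185–285). Its origin is at about (0.5447, -0.0502). Now I'll grip the press.

Run:
```python
from h import *
from cell import manip, vision
Y=.266+np.pi
manip.set_gripper(.06);manip.move_pose([.4972,.4152,.17],down(Y));manip.move_linear([.4972,.4152,.061],rate=.12)
manip.set_gripper(0,60);s=manip.state();print(s["clock"],s["tool_pos"],s["gripper_width"],s["grasp_force"],s["contact_force"])
manip.move_linear([.4972,.4152,.13],rate=.15)
manip.move_pose([.5421,-.0023,.13],down(A+np.pi/2));manip.dwell(.3)
f=np.mean([manip.state()["contact_force"] for _ in range(10)],0);s=manip.state();print(s["clock"],s["tool_pos"],s["gripper_width"],f)
c=vision.capture("scene");cv2.imwrite("pics/s2.png",cv2.resize(c["image"][100:260,200:420],None,fx=3,fy=3))
```

```text
20.2167 [0.49724366 0.41519413 0.06112257] 0.023506527268913984 59.99450348317623 [-0.75414166 -1.01529301  1.04916929]
22.675 [ 0.54224031 -0.00158983  0.12999364] 0.02361618671753734 [ 0.22750568  0.03305293 -3.69425922]
```

View pics/s2.png

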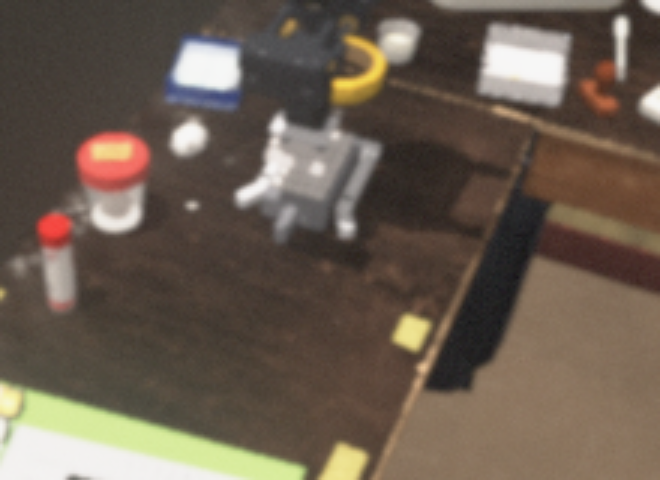

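Run:
```python
from h import *
from cell import manip, vision
W=np.array([.5447,-.0502])
def rep(t):
    f=np.mean([manip.state()["contact_force"] for _ in range(8)],0);s=manip.state()
    print(t,round(s["clock"],2),s["tool_pos"].round(4),f.round(1));return f[2]+3.7
def go(x,z,r): manip.move_linear([*(W+x*DX),z],rate=r)
go(-.047,.095,.1);rep("above")
z=.086;go(-.047,z,.03);f=rep("on")
z=.082;go(-.047,z,.03);f=rep("pressed")
if 7<f<12.5:
    go(.048,z,.03);f=rep("end")
    go(.048,.14,.08);rep("up")
```

```text
above 23.23 [ 0.5418 -0.0033  0.0946] [-0.1 -0.  -3.7]
on 23.68 [ 0.5433 -0.0034  0.0871] [ 0.7 -0.5  2.9]
pressed 23.96 [ 0.5433 -0.0034  0.0829] [ 1.2 -0.5  5.7]
end 27.27 [ 0.5476 -0.0966  0.0824] [0.3 4.8 5.7]
up 28.15 [ 0.5469 -0.0981  0.1396] [ 0.3 -0.1 -4.1]
```

Run:
```python
from h import *
from cell import manip, vision
c2=dict(np.load("w2.npz"));D=onplane(c2,c2["T"],.004)
cs=np.array([[83,100],[488,58],[500,445],[132,490]])/4+[225,70]
C=np.array([D[int(round(v)),int(round(u)),:2] for u,v in cs]);M=C.mean(0);print("mat",M,[np.linalg.norm(C[i]-C[i-1]).round(4) for i in range(4)])
Y=.266+np.pi
manip.move_pose([M[0],M[1],.14],down(Y));manip.dwell(.1)
c=vision.capture("top");np.savez("top2.npz",**c);print(manip.state()["clock"])
for n in("top0","top2"):
    c=dict(np.load(n+".npz"));T=campose(c);P=cloud(c,T)[...,:3]
    o=np.array([.547,.113]) if n=="top0" else np.array([.5447,-.0502]);a=-1.571 if n=="top0" else A-np.pi
    Rm=np.array([[np.cos(a),np.sin(a)],[-np.sin(a),np.cos(a)]]);q=(P[...,:2]-o)@Rm.T;ok=(c["z_map"]>0)&(abs(q[...,1])<.02)
    print(n,[round(1000*np.median(P[...,2][ok&(abs(q[...,0]-x)<.005)]),1) for x in np.arange(-45,46,15)/1000])
cv2.imwrite("pics/t2.png",cv2.resize(c["image"][110:290,110:400],None,fx=2.5,fy=2.5))
```

```text
mat [0.51327672 0.40201913] [np.float64(0.1187), np.float64(0.1179), np.float64(0.1164), np.float64(0.1168)]
30.125
top0 [np.float64(33.9), np.float64(34.4), np.float64(34.2), np.float64(33.7), np.float64(34.3), np.float64(34.3), np.float64(34.1)]
top2 [np.float64(29.9), np.float64(29.6), np.float64(29.7), np.float64(29.5), np.float64(29.6), np.float64(29.5), np.float64(29.8)]
```

View pics/t2.png

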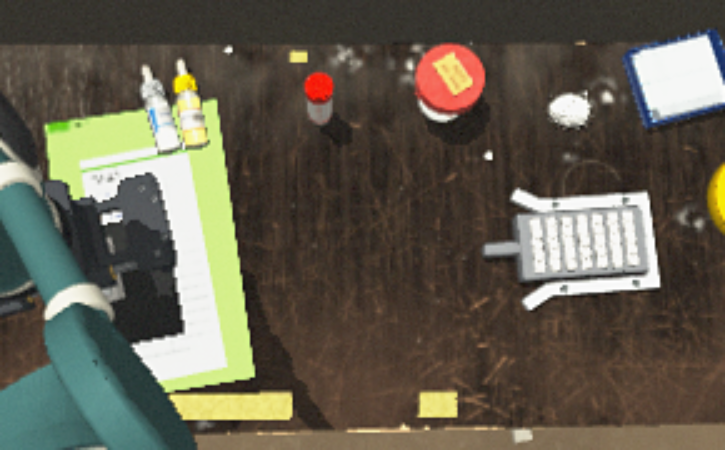

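All seven strips are about 4 mm lower than before, and the rack is still home in the dock at about (580,245). Next I'll place the press.

Run:
```python
from h import *
from cell import manip, vision
M=[.513,.402]
manip.move_linear([*M,.068],rate=.12);manip.move_linear([*M,.0608],rate=.03);manip.dwell(.1)
s=manip.state();print(s["tool_pos"],s["contact_force"])
manip.set_gripper(.05);manip.dwell(.2);manip.move_linear([*M,.2],rate=.12)
manip.move_pose([.5,.22,.3],down(A));manip.dwell(.2);c,T=shot(manip,"w5");print(manip.state()["clock"])
P=cloud(c,T);z=P[...,2];q=(c["z_map"]>0)&(z>.092)&(z<.12)&(abs(P[...,0]-.513)<.06)&(abs(P[...,1]-.402)<.06)
print("press top",rect(P,q),np.median(z[q]))
```

```text
[0.51321873 0.402178   0.06119041] [-0.27968026  0.81595165 -1.59984072]
35.05
press top [5.09977e+02 3.90502e+02 2.81240e+01 4.00900e+00 9.40000e-02] 0.09816749865073959
```

View pics/w5.png

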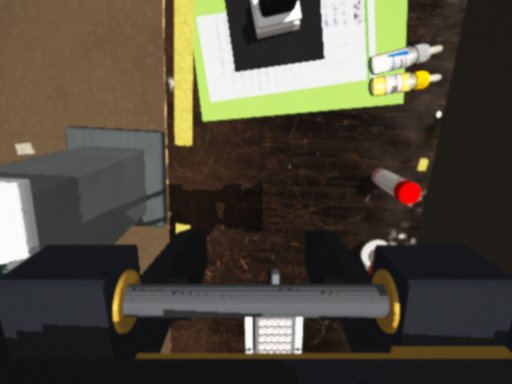

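The press stands upright near the middle of the mat at about (278,20), and the gripper is clear of everything, so I'm handing in.

```bash
python3 -c "
from cell import manip, vision
print(manip.close_job())"
```

```text
the job is handed in; nothing more can be done
None
```

I handed the job in at about 35 s of the 59 s limit, and the hand-in call gave no pass/fail verdict: the rack is home against the stop, all seven strips measured about 4 mm lower after one stroke at about 9.4 N (roughly 7 mm spring compression), the press stands upright near the mat's centre, and the arm never went near the cup and jar.

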